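# Lock a slate into the jig with the keeper key and hold it

### The job

Push the slate that lies on the plywood jig square and flush into the corner of its two fences, sliding it along without lifting it off the plate. Then take the steel key from its wooden rest, press it fully home into the brass lock plug of the jig (give it a little wiggle where the pins stick), and only then turn it a quarter turn clockwise, to the stop, so that the keeper finger swings over the slate. The plug springs back, so finish still gripping the key and holding it turned; leave the slate flush and leave the tools and other slates on the bench where they are.

Things in the scene. Friction and masses are not known exactly. Their poses are not given: they have to be found in the camera images.
- jig: Fixed jig: plywood plate 10 mm thick (top at z = 0.010), spanning x -105..105, y -130..150 mm in its own axes; origin on the bench surface, x axis pointing away from the robot (yaw within 0.2 rad). At its right stands the steel lock post, 58 mm in diameter, axis at x = 45, y = -90 mm, top 48 mm above the plate, with a support block as high reaching x = 81, y = -119 mm.
- corner (a point): Inner corner where the two beech fences meet, on the plate's top face (z = 0.010); axes of the jig. The far fence's inner face runs from here 170 mm along -y, the left fence's 190 mm along -x. The fences are 15 mm thick and stand 20 mm above the plate.
- slate: The slate to push, the only one on the jig plate: dark grey, 70 (its x) x 104 (its y) x 8 mm, 0.12 to 0.24 kg, origin at the centre of its underside. It lies flat, axes within 0.15 rad of the jig's, 20 to 40 mm from each fence. Flush, its centre is at x = -35, y = -52 mm from the corner in the jig's axes.
- key: Loose steel key, upright in its rest, 76 mm tall, 0.12 kg. Origin at the blade's tip, z up. Blade 20 (x) x 6 (y) mm, 26 mm long, nose stepped narrower, same either way round; round shoulder 30 mm wide at z = 26..32 mm; flat bow 12 mm thick (y), round, 44 mm wide about z = 54 mm, neck 22 mm wide below. Grip the bow from above by its flat faces, closing along the key's y.
- key_rest: Fixed wooden block 80 (x) x 50 (y) x 34 mm, origin under its centre. The key's blade stands in a slot along its x; the shoulder rests on its top.
- keyway (a point): Centre of the keyway's mouth in the brass plug's top (z = 0.058), on the plug's vertical axis; turns with it. Slot 22 (its x) x 8 (its y) mm, 28 mm deep, mouth bevelled 2.5 mm. Two sprung pins in its wide sides resist the key from 11 mm down on with some 5 to 20 N (grip firmly, wiggle). Fully home, the shoulder rests on the plug and the key's origin is 26 mm below this point.
- finger_tip (a point): Outer end of the steel keeper finger, centre of its underside (2 mm above the slate's top). The finger, 18 mm wide and 8 mm thick, is part of the plug and reaches 140 mm from its axis; at joint 0 it points to the jig's -x, turned a quarter it points to +y and lies over the slate's end.
- keeper (a joint): Turn of the plug with its finger, rad, clockwise seen from above: 0 at rest, stop at 1.48. A spring returns it (0.05 N m at 0, 0.12 N m at the stop). The key has about 0.1 rad of play in the slot, so the hand turns a little farther than the plug.
- try_square: Bystander: try square, 120 x 216 mm, on the bench left of the jig; origin at the centre of its underside.
- chisel: Bystander: steel chisel, 298 mm, on the bench at the right; origin at the centre of its underside.
- offcut: Bystander: small slate offcut 45 x 60 x 8 mm, on the bench left of the jig; origin at the centre of its underside.
- small_slate: Bystander: slate 62 x 89 x 8 mm, on the bench at the left; origin at the centre of its underside.

How it is judged:
On the way, in this order (a step that is already met when the one before it is completed fails the run):
1. the slate lies square and flush in the fence corner (x of slate in the frame of corner between -0.038 and -0.032 m and y of slate in the frame of corner between -0.055 and -0.049 m and z of slate in the frame of corner below 0.003 m and angle between the x axis of slate and the x axis of corner, either way round below 0.05 rad), for 0.2 s.
2. the key is fully home in the plug, not yet turned (z of key in the frame of keyway below -0.023 m and horizontal distance between key and keyway below 0.004 m and angle between key's own z axis and vertical below 0.1 rad and value of joint keeper below 0.35 rad), for 0.1 s.
At the end, for the whole second after the job is handed in: Slate on the plate within 3 mm of flush with both fences, square within 0.05 rad; key home in the plug (3 mm of depth, 4 mm of its axis, upright within 0.1 rad); plug turned past 1.3 rad and still; fingers gripping the key with over 2 N, held so at the end (all of step 1 and z of key in the frame of keyway below -0.023 m and horizontal distance between key and keyway below 0.004 m and angle between key's own z axis and vertical below 0.1 rad and value of joint keeper above 1.3 rad and velocity of joint keeper between -0.2 and 0.2 rad/s and contact force between the fingers and key above 2 N); the arm keeps its last pose, push and grip.
It fails at once if the plug or its finger is turned (more than 0.35 rad) without the key home in it (value of joint keeper above 0.35 rad and z of key in the frame of keyway above -0.02 m).
It fails at once if the slate is lifted off the plate (more than 10 mm) (z of slate in the frame of corner above 0.01 m).
It fails at once if a bystander on the bench is moved more than 30 mm (distance of any of try_square, chisel, offcut, small_slate from where it was at the start of the episode above 0.03 m).
It also fails if it takes over 72 s, if anything falls off the work surface, if the arm or the gripper's body presses on something with over 40 N, if the wrist force passes 120 N, or if a joint passes its speed limit or range.

### The arm

A 7-joint arm with a two-finger parallel gripper is mounted at the origin on the work surface; the furniture and walls round the work are solid. World frame = base frame: x ahead of the robot, y to its left, z up, the work surface at z = 0. Lengths are in m, angles in rad, forces in N, time in s.
With the tool pointing down it reaches from about 0.4 to 0.85 m from the base axis. Payload 10.4 kg.
Tool frame: the origin (TCP) lies between the finger pads; the fingertips stand 11 mm ahead of it and the grasp point (between the pads) lies 8 mm behind it; z points along the fingers, y is the direction in which the jaws open and shut (so a half turn about z gives the same grasp; the last joint's range is limited). The gripper opens to 87 mm and grips with 3 to 60 N. Pads are 19 mm wide; open, the fingers measure 117 mm over their backs; the gripper's body (75 mm by 190 mm) begins 51 mm behind the grasp point.
Start: joints at [-1.195, 0.332, -0.065, 1.46, 0.022, 1.35, -0.088], TCP at [0.243, 0.576, 0.234] pointing down, gripper open.
Joint ranges: [-2.6, 2.6], [-0.5, 2.12], [-1.47, 1.34], [0.16, 2.42], [-1.27, 4.41], [0.06, 2.06], [-2.6, 2.6]. Speed limits (rad/s): [2.22, 2.22, 2.79, 2.79, 3.14, 3.14, 3.14].

### API

Orientations are given as a unit quaternion [x, y, z, w].
In Python, from bench import r, eyes gives the robot as it stands.
- The arm moves only by the shell command python3 -m inch 'ROWS' [FORCE]. ROWS is a JSON object of lists of equal length, an entry for each row: "translation": the shift along the world's x, y, z scaled (see below), a list of three; "rot": the turn, a rotation vector about the world's x, y, z scaled (see below), a list of three; "jaw": the finger opening in mm, from 0 to 87. In form: {"translation": [[tx, ty, tz], ...], "rot": [[ax, ay, az], ...], "jaw": [jaw, ...]}. A call has 1 to 20 rows; each row is the pose to reach, as a shift and turn from the pose measured when the call began; what a row does not reach only later rows make up. The controller multiplies each number of a shift by 100 mm and each number of a turn by 60 degrees. A row lasts 1/10 s, in which the tool goes at most 50 mm and 8.59 degrees, less where a joint would pass 70% of its speed; a pose out of reach is approached as far as the arm can. A call with a number of a shift or a turn outside -1 to 1 is refused whole. A call with a gripper value outside its range is refused whole. The fingers move at their own pace and stop on an object; FORCE is the grip in N (left out, the last holds). Time passes only in rows, so rows that repeat a pose let the fingers close. It gives the time, the measured TCP pose, the force and the opening at its end, in the units of the state.
- r.read_state(): the state, without advancing time (a new reading comes with each control period).
- eyes.camera(name): name is "side" or "top" or "wrist"; returns the picture (480x640x3 uint8, blue, green, red); there is no depth.
- eyes.calibration(name): a dict with "fx", "fy", "cx", "cy" (pixels), "R" (3x3) and "t" (3): a world point X has camera coordinates R X + t; the wrist camera has in their place "hand_eye" (4x4, takes a point from camera to tool coordinates, whose origin is the TCP and whose axes are the flange's). Camera axes: x right, y down, z forward; pixel columns grow to the right and rows downward; lengths in m; the calibration is good to about 2 mm. A picture is of the moment at which its call begins: read the wrist's pose just before it. calibration takes no time and is no camera call.
- r.close_job(): hands the job in, once; it reports no verdict.
The state is a dict: "time": time; "joint_positions": joint angles; "joint_vel": joint speeds; "joint_torque": joint torques, N m; "ee_pos": TCP position; "eef_rot": TCP orientation; "ft_force": force on the tool from outside, world axes, zero at the start; "torque": the same for the moment, N m; "width": finger opening in m.
Only numpy, scipy, OpenCV 4.12 (cv2) and the standard library are available. Lean on these libraries where they do the work, as an engineer would, in place of code of your own. Each camera call takes 0.05 s, during which the arm holds its last target. There are 200 camera calls.

## Working session

There is one attempt and no reset: what is moved stays moved. The work goes in short steps, Python scripts to look and compute and a shell command to move; the robot and the scene stay as the last step left them, time stands still between calls to the robot, and variables do not carry over. Pictures are saved under pics/ and viewed, about 8 in all and at most 12, crops included, and the job is handed in when it is done.

```bash
ls; mkdir -p pics; python3 - <<'E'
from bench import r,eyes
import cv2,numpy as np
s=r.read_state();print(s)
for n in ("top","side"):
    cv2.imwrite(f"pics/{n}0.png",eyes.camera(n)); print(n,eyes.calibration(n))
print(eyes.calibration("wrist"))
E
```

```text
pics
{'time': 0.0, 'joint_positions': array([-1.19461812,  0.33283942, -0.06468564,  1.46091548,  0.02162102,
        1.34988428, -0.0884875 ]), 'joint_vel': array([ 0.00118384, -0.00107427,  0.00035132, -0.00036456,  0.00065017,
        0.00024788, -0.00048213]), 'joint_torque': array([ 2.92669074e-04, -6.23270273e+01,  2.46753241e-02, -3.89881468e+01,
       -6.13285415e-02,  3.98272520e-02,  1.55250596e-04]), 'ee_pos': array([0.24256358, 0.57562606, 0.23278649]), 'eef_rot': array([ 1.98058772e-01,  9.80189914e-01, -6.69140370e-04, -9.07823722e-05]), 'ft_force': array([ 0.25279881, -0.84293429, -0.30895365]), 'torque': array([-0.04853454,  0.02247391,  0.00559629]), 'width': 0.08701335933371342}
top {'fx': 468.01699975987526, 'fy': 468.01699975987526, 'cx': 321.8747744499391, 'cy': 232.7507922732774, 'R': array([[-0.00842103, -0.99991907,  0.00953587],
       [-0.99589043,  0.00752639, -0.09025296],
       [ 0.09017388, -0.0102567 , -0.99587322]]), 't': array([0.02044196, 0.43284533, 1.16827293])}
side {'fx': 553.7456953664486, 'fy': 553.7456953664486, 'cx': 321.8002973357834, 'cy': 246.10568312572659, 'R': array([[ 0.99032117, -0.13868869,  0.0054251 ],
       [-0.06527981, -0.49991922, -0.86360831],
       [ 0.12248482,  0.85489544, -0.50413416]]), 't': array([-0.39990094,  0.11689978,  1.19700112])}
{'fx': 369.5657494250611, 'fy': 369.5657494250611, 'cx': 316.2425415629828, 'cy': 236.25813464916936, 'hand_eye': array([[-8.86010650e-04, -9.64164935e-01, -2.65302079e-01,
         7.38572875e-02],
       [ 9.99999450e-01, -7.05477811e-04, -7.75769251e-04,
        -5.85264235e-04],
       [ 5.60804780e-04, -2.65302620e-01,  9.64165030e-01,
        -1.50656397e-01],
       [ 0.00000000e+00,  0.00000000e+00,  0.00000000e+00,
         1.00000000e+00]])}
```

View pics/top0.png

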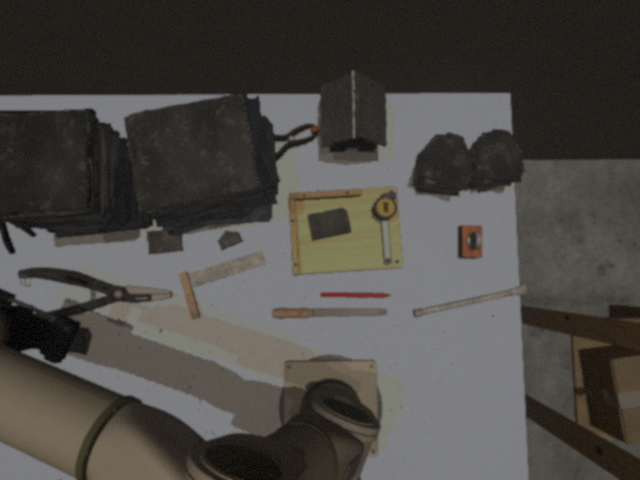

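View pics/side0.png

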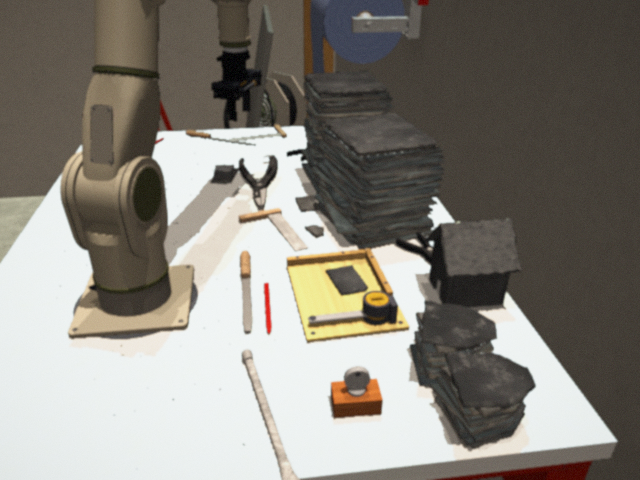

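Top view: the jig's plate spans about (290–402, 188–275), with the corner fences at its upper left. The slate is at (329,223), the lock post at (385,206) with its keeper finger down to (388,262), and the key rest at (470,241). The chisel is at about (330,312) and a slate stack stands left of the jig. The side view agrees.

```bash
cat > h.py <<'E'
import numpy as np,cv2
from scipy.spatial.transform import Rotation as Ro
from bench import r,eyes
def ray(n,uv,z,s=None):
    c=eyes.calibration(n); uv=np.atleast_2d(np.array(uv,float))
    d=np.c_[(uv[:,0]-c['cx'])/c['fx'],(uv[:,1]-c['cy'])/c['fy'],np.ones(len(uv))]
    if n=='wrist':
        T=c['hand_eye'];Rt=Ro.from_quat(s['eef_rot']).as_matrix()
        d=(Rt@T[:3,:3]@d.T).T; o=Rt@T[:3,3]+s['ee_pos']
    else:
        R=np.array(c['R']); d=d@R; o=-R.T@np.array(c['t'])
    return o+d*((z-o[2])/d[:,2])[:,None]
def shot(n,f):
    s=r.read_state(); im=eyes.camera(n); cv2.imwrite(f'pics/{f}.png',im); return s,im
def st():
    s=r.read_state(); R=Ro.from_quat(s['eef_rot']).as_matrix()
    print('t',round(s['time'],2),'p',s['ee_pos'].round(4),'xang',round(np.degrees(np.arctan2(R[1,0],R[0,0])),2),'z',R[:,2].round(3),'F',s['ft_force'].round(1),'M',s['torque'].round(2),'w',round(s['width'],4),'q',s['joint_positions'].round(2));return s
E
python3 - <<'E'
from h import *
for nm,uv,z in [('plate corners NL,NR,FR,FL',[(291,274),(402,268),(397,187),(289,193)],.01),('fence corner',[(297,198)],.02),('slate',[(329,223)],.018),('post',[(385,206)],.058),('tip',[(388,262)],.02),('rest',[(470,241)],.034)]: print(nm,ray('top',uv,z).round(3).tolist())
im=cv2.imread('pics/top0.png'); m=cv2.inRange(cv2.cvtColor(im,cv2.COLOR_BGR2HSV),(5,150,60),(14,255,255)); m[:,:430]=0
c=max(cv2.findContours(m,0,1)[0],key=cv2.contourArea);print(cv2.minAreaRect(c))
cv2.imwrite('pics/z0.png',np.hstack([cv2.resize(im[180:280,280:410],None,fx=4,fy=4),cv2.resize(im[180:280,430:500],None,fx=4,fy=4)]))
E
```

```text
plate corners NL,NR,FR,FL [[0.329, 0.096, 0.01], [0.342, -0.186, 0.01], [0.551, -0.178, 0.01], [0.537, 0.101, 0.01]]
fence corner [[0.522, 0.08, 0.02]]
slate [[0.458, -0.001, 0.018]]
post [[0.495, -0.139, 0.058]]
tip [[0.358, -0.149, 0.02]]
rest [[0.408, -0.355, 0.034]]
((463.0, 235.0), (0.0, 0.0), 0.0)
```

```bash
python3 -m inch '{"translation":[[0.5,-1,0.6],[1,-1,0.8],[1,-1,0.8],[1,-1,0.8],[1,-1,0.8],[1,-1,0.8]],"rot":[[0,0,0.1],[0,0,0.2],[0,0,0.3],[0,0,0.38],[0,0,0.38],[0,0,0.38]],"jaw":[0,0,0,0,0,0]}' 20
```

```text
time: 0.7
ee_pos: [0.3417, 0.476, 0.312]
eef_rot: [0.001, 1.0, -0.001, -0.001]
ft_force: [-1.1, 1.0, -0.5]
width: 0.0472
```

```bash
python3 -m inch '{"translation":[[0.1,-0.5,0],[0.2,-1,0],[0.3,-1,0],[0.4,-1,0],[0.4,-1,0]],"rot":[[0,0,0],[0,0,0],[0,0,0.03],[0,0,0.04],[0,0,0.04]],"jaw":[0,0,0,0,0]}' && python3 -m inch '{"translation":[[0.1,-0.5,0],[0.2,-1,0],[0.3,-1,-0.3],[0.4,-1,-0.4],[0.4,-1,-0.4]],"rot":[[0,0,0],[0,0,0],[0,0,0],[0,0,0],[0,0,0]],"jaw":[0,0,0,0,0]}' &&  python3 -m inch '{"translation":[[0,-0.5,0],[0.05,-1,0],[0.05,-1,0],[0.05,-1,0],[0.05,-1,0],[0.05,-1,0],[0.05,-1,0],[0.05,-1,0]],"rot":[[0,0,0],[0,0,0],[0,0,0],[0,0,0],[0,0,0],[0,0,0],[0,0,0],[0,0,0]],"jaw":[0,0,0,0,0,0,0,0]}'; python3 - <<'E'
from h import *
st(); s,im=shot('wrist','w1')
E
```

```text
time: 1.2
ee_pos: [0.3814, 0.3772, 0.3111]
eef_rot: [-0.02, 1.0, -0.001, -0.001]
ft_force: [-0.4, -0.5, -1.6]
width: 0.0073
time: 1.7
ee_pos: [0.4207, 0.2784, 0.269]
eef_rot: [-0.02, 1.0, -0.002, -0.003]
ft_force: [-0.4, -0.2, 0.5]
width: 0.0005
time: 2.5
ee_pos: [0.4256, 0.179, 0.269]
eef_rot: [-0.021, 1.0, -0.003, -0.003]
ft_force: [0.9, -0.6, 0.0]
width: 0.0007
t 2.5 p [0.4256 0.179  0.269 ] xang -177.61 z [-0.005 -0.005 -1.   ] F [ 0.9 -0.6  0. ] M [ 0.04 -0.01  0.  ] w 0.0007 q [-0.69 -0.05  0.19  1.82  0.01  1.38  1.1 ]
```

View pics/w1.png

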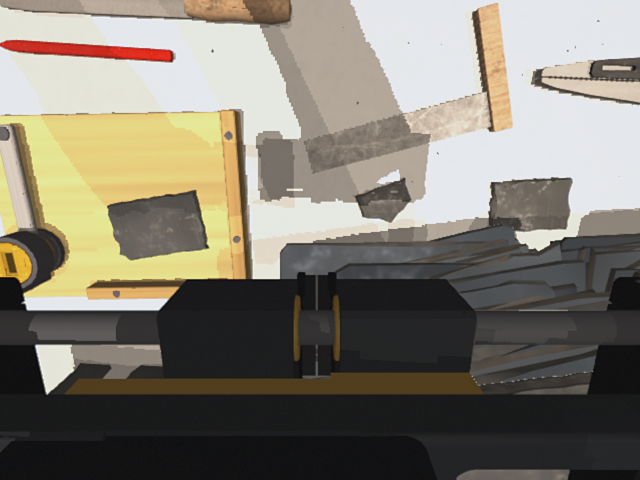

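The wrist view shows the jig at its left: slate about (158,225), left fence from (230,112) to (248,285), far fence at row 290, and the post at (22,262). The slate stack is close on the jig's left. I'll move over the jig to measure properly.

```bash
python3 -m inch '{"translation":[[-0.1,-0.5,0],[-0.3,-1,0],[-0.3,-1,0],[-0.3,-1,0]],"rot":[[0,0,0],[0,0,0],[0,0,0],[0,0,0]],"jaw":[0,0,0,0]}' &&  python3 -m inch '{"translation":[[0,-0.5,0],[0,-1,0],[0,-1,0],[0,-1,0],[0,-1,0],[0,-1,0]],"rot":[[0,0,0],[0,0,0],[0,0,0],[0,0,0],[0,0,0],[0,0,0]],"jaw":[0,0,0,0,0,0]}' &&  python3 -m inch '{"translation":[[0,-0.4,0],[0,-0.7,0],[0,-0.7,0],[0,-0.7,0],[0,-0.7,0],[0,-0.7,0]],"rot":[[0,0,0],[0,0,0],[0,0,0],[0,0,0],[0,0,0],[0,0,0]],"jaw":[0,0,0,0,0,0]}'; python3 - <<'E'
from h import *
st(); s,im=shot('wrist','w2')
E
```

```text
time: 2.95
ee_pos: [0.3955, 0.078, 0.2694]
eef_rot: [-0.02, 1.0, -0.002, -0.002]
ft_force: [-0.3, 0.7, -0.2]
width: 0.0003
time: 3.55
ee_pos: [0.3957, -0.0205, 0.2693]
eef_rot: [-0.021, 1.0, -0.002, -0.002]
ft_force: [0.3, -0.2, -0.4]
width: 0.0007
time: 4.15
ee_pos: [0.3959, -0.0894, 0.2692]
eef_rot: [-0.022, 1.0, -0.002, -0.002]
ft_force: [0.8, 0.0, -0.9]
width: 0.0004
t 4.15 p [ 0.3959 -0.0894  0.2692] xang -177.48 z [-0.005 -0.005 -1.   ] F [ 0.8  0.  -0.9] M [ 0.02  0.01 -0.02] w 0.0004 q [-0.48 -0.24  0.5   1.95  0.12  1.41  1.6 ]
```

View pics/w2.png

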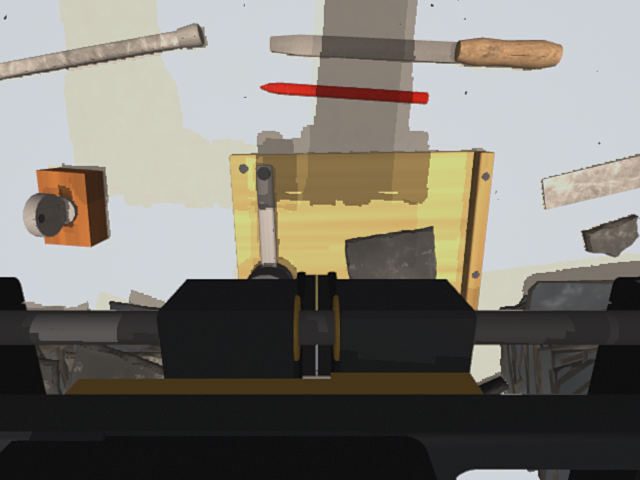

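The camera sees only what lies nearer than the gripper, so I'll go forward. The key rest is at (65,207), with the bow's disc at (45,213), so the key's x runs roughly along world x.

```bash
python3 -m inch '{"translation":[[0.3,0.1,0],[0.7,0.3,0],[1,0.3,0],[1,0.3,0],[1,0.3,0],[1,0.3,0]],"rot":[[0,0,0],[0,0,0],[0,0,0],[0,0,0],[0,0,0],[0,0,0]],"jaw":[0,0,0,0,0,0]}'; python3 - <<'E'
from h import *
st(); s,im=shot('wrist','w3')
np.save('s3.npy',np.r_[s['ee_pos'],s['eef_rot']])
cv2.imwrite('pics/w3z.png',cv2.resize(im[40:290,120:520],None,fx=2,fy=2))
E
```

```text
time: 4.8
ee_pos: [0.4952, -0.0597, 0.2692]
eef_rot: [-0.022, 1.0, -0.002, -0.003]
ft_force: [0.3, 0.4, 0.1]
width: 0.0004
t 4.8 p [ 0.4952 -0.0597  0.2692] xang -177.51 z [-0.005 -0.005 -1.   ] F [0.3 0.4 0.1] M [ 0.01 -0.01  0.  ] w 0.0004 q [-0.51  0.02  0.55  1.75 -0.01  1.38  1.65]
```

View pics/w3z.png

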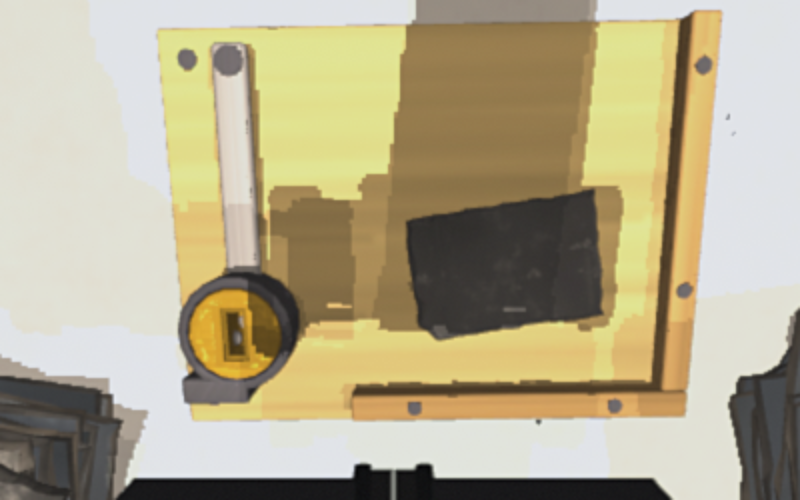

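The corner of the fences is at zoomed (656,386). The slate's corners are (407,220), (594,192), (602,315) and about (430,335). The plug is centred at (238,332), with its slot upright in the image (along jig x).

```bash
python3 - <<'E'
from h import *
v=np.load('s3.npy');s=dict(ee_pos=v[:3],eef_rot=v[3:])
P=lambda uv,z:ray('wrist',np.array(uv,float)/2+[120,40],z,s)[:,:2]
pl=P([(158,28),(720,17),(190,420)],.01);print('plate',pl.round(4).tolist())
lf=P([(679,20),(655,386)],.01); ff=P([(355,386),(655,384)],.01);print('lf',lf.round(4).tolist(),'ff',ff.round(4).tolist())
a=lambda d:np.degrees(np.arctan2(d[1],d[0]))
print('yaw lf',a(lf[0]-lf[1])-180,'ff',a(ff[1]-ff[0])-90)
sl=P([(407,220),(594,192),(602,315)],.018);print('slate',sl.round(4).tolist(),'yaw',a(sl[1]-sl[0])-90,a(sl[2]-sl[1]))
im=cv2.imread('pics/w3.png')[40:290,120:520]
hsv=cv2.cvtColor(im,cv2.COLOR_BGR2HSV)
m=((hsv[...,2]<90)&(hsv[...,1]<90)).astype(np.uint8);m[:,:200]=0;m[:90]=0;m[175:]=0;m[:,305:]=0
c=max(cv2.findContours(m,0,1)[0],key=cv2.contourArea);w=P(cv2.convexHull(c)[:,0]*2,.018)
print('slate rect',cv2.minAreaRect((w*1000).astype(np.float32)))
m=cv2.inRange(hsv,(18,200,100),(28,255,255));m[:,150:]=0;m[:135]=0
c=max(cv2.findContours(m,0,1)[0],key=cv2.contourArea);w=P(cv2.convexHull(c)[:,0]*2,.058);print('plug circ',cv2.minEnclosingCircle((w*1000).astype(np.float32)))
print('plug',P([(238,332)],.058),'slot',P([(222,308),(247,308),(250,360),(224,360)],.058).round(4).tolist())
# key from w2
v=np.array([0.3959,-0.0894,0.2692]);
s2=dict(ee_pos=v,eef_rot=s['eef_rot'])
print('rest top right edge',ray('wrist',[(77,167),(89,245),(40,246),(37,170)],.034,s2).round(4).tolist())
E
```

```text
plate [[0.3461, -0.1865], [0.3291, 0.0975], [0.5541, -0.1762]]
lf [[0.3314, 0.077], [0.5221, 0.0907]] ff [[0.5296, -0.081], [0.5209, 0.0905]]
yaw lf -355.9095266116111 ff 2.8923735737624696
slate [[0.4353, -0.0557], [0.4169, 0.0416], [0.4814, 0.0533]] yaw 10.7523188432977 10.302970676867758
slate rect ((457.76904296875, -2.0970687866210938), (66.90567779541016, 101.32197570800781), 11.192009925842285)
plug circ ((510.7758483886719, -127.87811279296875), 9.999999747378752e-05)
plug [[ 0.49178538 -0.13772385]] slot [[0.4801, -0.1455], [0.4796, -0.1331], [0.5058, -0.1319], [0.5064, -0.1449]]
rest top right edge [[0.3635, -0.3393, 0.034], [0.4474, -0.3368, 0.034], [0.4509, -0.3906, 0.034], [0.3684, -0.3812, 0.034]]
```

```bash
python3 -m inch '{"translation":[[-0.2,0.1,0],[-0.4,0.2,0],[-0.6,0.3,0],[-0.8,0.4,0],[-1,0.5,0],[-1,0.5,0],[-1,0.5,0],[-1,0.5,0]],"rot":[[0,0,-0.13],[0,0,-0.26],[0,0,-0.4],[0,0,-0.53],[0,0,-0.66],[0,0,-0.8],[0,0,-0.93],[0,0,-1]],"jaw":[0,0,0,0,0,0,0,0]}' && python3 -m inch '{"translation":[[-0.1,0.04,-0.3],[-0.1,0.04,-0.6],[-0.1,0.04,-1],[-0.1,0.04,-1],[-0.1,0.04,-1],[-0.1,0.04,-1]],"rot":[[0,0,-0.13],[0,0,-0.26],[0,0,-0.4],[0,0,-0.49],[0,0,-0.49],[0,0,-0.49]],"jaw":[0,0,0,0,0,0]}'; python3 -c "
from h import *
st()"
```

```text
time: 5.65
ee_pos: [0.3945, -0.0099, 0.2699]
eef_rot: [0.484, 0.875, 0.0, -0.003]
ft_force: [0.1, -0.3, -0.3]
width: 0.0003
time: 6.25
ee_pos: [0.3847, -0.0059, 0.1707]
eef_rot: [0.689, 0.725, 0.002, -0.002]
ft_force: [0.2, -0.4, 0.5]
width: 0.0002
t 6.25 p [ 0.3847 -0.0059  0.1707] xang 92.93 z [-0.001  0.005 -1.   ] F [ 0.2 -0.4  0.5] M [-0.11  0.02  0.  ] w 0.0002 q [-0.43 -0.18  0.3   2.14  0.05  1.18 -0.1 ]
```

```bash
python3 -m inch '{"translation":[[0,0,-0.4],[0,0,-0.8],[0,0,-1],[0,0,-1],[0,0,-1]],"rot":[[0,0,0],[0,0,0],[0,0,0],[0,0,0],[0,0,0]],"jaw":[0,0,0,0,0]}' && python3 -m inch '{"translation":[[0,0,-0.3],[0,0,-0.46],[0,0,-0.46],[0,0,-0.46]],"rot":[[0,0,0],[0,0,0],[0,0,0],[0,0,0]],"jaw":[0,0,0,0]}' && python3 -m inch '{"translation":[[0.04,0,0],[0.08,0.01,0],[0.12,0.01,0],[0.16,0.02,0],[0.2,0.02,0],[0.24,0.02,0],[0.28,0.03,0],[0.32,0.03,0],[0.36,0.04,0],[0.4,0.04,0],[0.43,0.05,0],[0.46,0.05,0],[0.46,0.05,0]],"rot":[[0,0,0],[0,0,0],[0,0,0],[0,0,0],[0,0,0],[0,0,0],[0,0,0],[0,0,0],[0,0,0],[0,0,0],[0,0,0],[0,0,0],[0,0,0]],"jaw":[0,0,0,0,0,0,0,0,0,0,0,0,0]}'; python3 - <<'E'
from h import *
st(); s,im=shot('wrist','w4'); shot('top','t4')
E
```

```text
time: 6.75
ee_pos: [0.3855, -0.0058, 0.0719]
eef_rot: [0.688, 0.725, 0.002, -0.002]
ft_force: [0.4, 1.2, 1.0]
width: 0.0003
time: 7.15
ee_pos: [0.3866, -0.0056, 0.0274]
eef_rot: [0.688, 0.726, 0.003, -0.001]
ft_force: [0.2, -0.4, 0.3]
width: 0.0005
time: 8.45
ee_pos: [0.433, -0.0006, 0.0275]
eef_rot: [0.688, 0.726, 0.003, -0.001]
ft_force: [0.5, -0.3, -0.0]
width: 0.0002
t 8.45 p [ 0.433  -0.0006  0.0275] xang 93.05 z [ 0.003  0.006 -1.   ] F [ 0.5 -0.3 -0. ] M [-0.03  0.04  0.03] w 0.0002 q [-0.42  0.15  0.34  2.18 -0.08  0.82  0.02]
```

```bash
python3 - <<'E'
import cv2,numpy as np
a=cv2.imread('pics/w4.png');b=cv2.imread('pics/t4.png')
b=cv2.resize(b[170:290,270:420],None,fx=2.6,fy=2.6)
a=cv2.resize(a,(400,300)); o=np.zeros((312,790,3),np.uint8);o[:300,:400]=a;o[:b.shape[0],400:400+b.shape[1]]=b;cv2.imwrite('pics/c4.png',o)
E
```

```text
(no output)
```

View pics/c4.png

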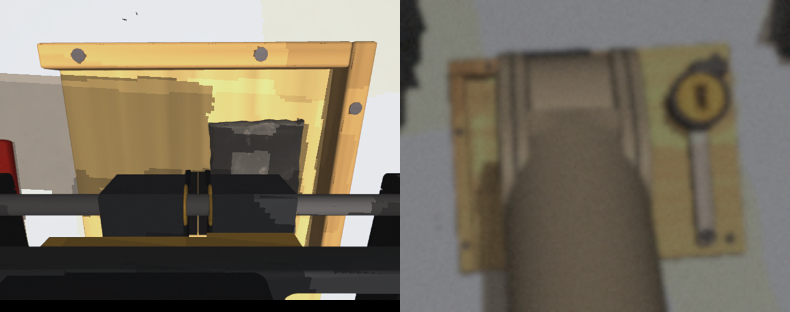

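The slate is now nearly square to the far fence, with a gap of very roughly 14 mm left. The tip is a bit high, so I'll lower it 3 mm and push on in small steps.

```bash
python3 -m inch '{"translation":[[-0.04,0,0],[-0.04,0,-0.035],[-0.04,0,-0.035],[0,0,-0.035],[0.03,0,-0.035],[0.05,0,-0.035],[0.07,0,-0.035],[0.09,0,-0.035],[0.1,0,-0.035]],"rot":[[0,0,0],[0,0,0],[0,0,0],[0,0,0],[0,0,0],[0,0,0],[0,0,0],[0,0,0],[0,0,0]],"jaw":[0,0,0,0,0,0,0,0,0]}'; python3 - <<'E'
from h import *
s=st(); s,im=shot('wrist','w5')
h=cv2.cvtColor(im,cv2.COLOR_BGR2HSV)
for row in (205,225,245): print(row,[(u,int(h[row,u,0]),int(h[row,u,1]),int(h[row,u,2])) for u in range(440,580,4)])
E
```

```text
time: 9.45
ee_pos: [0.443, -0.0007, 0.024]
eef_rot: [0.688, 0.726, 0.003, -0.001]
ft_force: [-1.0, 0.9, -0.1]
width: 0.0005
t 9.45 p [ 0.443  -0.0007  0.024 ] xang 93.04 z [ 0.003  0.006 -1.   ] F [-1.   0.9 -0.1] M [-0.06  0.26  0.03] w 0.0005 q [-0.41  0.18  0.34  2.15 -0.09  0.81  0.04]
205 [(440, 17, 31, 115), (444, 13, 35, 103), (448, 17, 28, 63), (452, 16, 34, 83), (456, 17, 28, 64), (460, 17, 29, 62), (464, 20, 26, 59), (468, 18, 22, 59), (472, 12, 21, 61), (476, 17, 35, 66), (480, 15, 30, 67), (484, 12, 22, 57), (488, 12, 22, 58), (492, 18, 55, 69), (496, 19, 121, 152), (500, 19, 119, 114), (504, 16, 123, 77), (508, 17, 123, 79), (512, 16, 123, 77), (516, 16, 122, 69), (520, 17, 126, 69), (524, 16, 133, 119), (528, 16, 138, 170), (532, 18, 138, 222), (536, 17, 138, 220), (540, 18, 134, 224), (544, 18, 134, 228), (548, 18, 136, 227), (552, 18, 134, 228), (556, 18, 136, 227), (560, 14, 36, 214), (564, 110, 6, 236), (568, 105, 6, 236), (572, 105, 6, 236), (576, 110, 6, 236)]
225 [(440, 10, 26, 58), (444, 17, 31, 58), (448, 13, 31, 57), (452, 20, 27, 56), (456, 17, 31, 57), (460,
[... 602 characters left out ...]
 [(440, 17, 31, 57), (444, 15, 27, 56), (448, 20, 27, 56), (452, 18, 23, 56), (456, 13, 31, 58), (460, 25, 27, 57), (464, 15, 18, 57), (468, 8, 18, 58), (472, 15, 18, 57), (476, 18, 22, 58), (480, 12, 22, 59), (484, 15, 45, 68), (488, 19, 121, 152), (492, 19, 117, 116), (496, 19, 119, 109), (500, 17, 124, 78), (504, 17, 128, 78), (508, 17, 128, 68), (512, 16, 122, 71), (516, 17, 126, 69), (520, 17, 128, 106), (524, 17, 135, 155), (528, 17, 139, 209), (532, 17, 139, 209), (536, 17, 138, 216), (540, 17, 138, 216), (544, 17, 139, 216), (548, 17, 139, 217), (552, 17, 137, 196), (556, 105, 6, 236), (560, 107, 8, 237), (564, 105, 6, 236), (568, 105, 6, 236), (572, 111, 8, 237), (576, 105, 6, 236)]
```

```bash
python3 -m inch '{"translation":[[0.02,0,0],[0.03,0,0],[0.04,0,0],[0.05,0,0],[0.06,0,0],[0.06,0,0]],"rot":[[0,0,0],[0,0,0],[0,0,0],[0,0,0],[0,0,0],[0,0,0]],"jaw":[0,0,0,0,0,0]}'; python3 - <<'E'
from h import *
s=st(); s,im=shot('wrist','w6')
h=cv2.cvtColor(im,cv2.COLOR_BGR2HSV)
for row in (205,225,245,265): print(row,[int(h[row,u,2]) for u in range(470,530,2)])
E
```

```text
time: 10.1
ee_pos: [0.4481, -0.0009, 0.0237]
eef_rot: [0.688, 0.726, 0.002, -0.002]
ft_force: [-5.5, -1.1, 4.2]
width: 0.0002
t 10.1 p [ 0.4481 -0.0009  0.0237] xang 93.03 z [ 0.001  0.006 -1.   ] F [-5.5 -1.1  4.2] M [-0.18  1.31 -0.01] w 0.0002 q [-0.41  0.2   0.34  2.14 -0.1   0.82  0.04]
205 [61, 64, 67, 66, 67, 66, 62, 57, 57, 58, 58, 56, 77, 79, 77, 78, 72, 69, 71, 68, 72, 121, 150, 177, 213, 210, 208, 207, 209, 213]
225 [57, 56, 57, 58, 57, 56, 57, 57, 56, 62, 77, 79, 79, 78, 72, 69, 71, 71, 69, 74, 96, 109, 118, 121, 120, 120, 120, 120, 158, 219]
245 [57, 57, 58, 59, 56, 59, 58, 59, 97, 76, 79, 78, 77, 70, 69, 71, 69, 68, 82, 103, 112, 120, 121, 121, 120, 120, 157, 218, 217, 216]
265 [62, 60, 61, 63, 63, 60, 96, 96, 73, 79, 72, 71, 69, 70, 70, 69, 70, 92, 109, 117, 123, 120, 121, 121, 122, 123, 134, 220, 216, 216]
```

Far fence contact made (5.5 N, slate edge against the fence). Next I'll go round to the right edge.

```bash
python3 -m inch '{"translation":[[-0.05,0,0],[-0.1,0,0.2],[-0.1,0,0.6],[0.1,-0.2,0.6],[0.3,-0.5,0.6],[0.48,-0.77,0.6],[0.48,-0.77,0.6],[0.48,-0.77,0.3],[0.48,-0.77,0.02],[0.48,-0.77,0],[0.48,-0.77,0]],"rot":[[0,0,0],[0,0,0],[0,0,0],[0,0,0],[0,0,0],[0,0,0],[0,0,0],[0,0,0],[0,0,0],[0,0,0],[0,0,0]],"jaw":[0,0,0,0,0,0,0,0,0,0,0]}' && python3 -m inch '{"translation":[[0,0.05,0],[0,0.1,0],[-0.01,0.14,0],[-0.01,0.18,0],[-0.01,0.22,0],[-0.02,0.26,0],[-0.02,0.3,0],[-0.02,0.34,0],[-0.02,0.38,0],[-0.03,0.42,0],[-0.03,0.46,0],[-0.03,0.48,0],[-0.03,0.48,0]],"rot":[[0,0,0],[0,0,0],[0,0,0],[0,0,0],[0,0,0],[0,0,0],[0,0,0],[0,0,0],[0,0,0],[0,0,0],[0,0,0],[0,0,0],[0,0,0]],"jaw":[0,0,0,0,0,0,0,0,0,0,0,0,0]}'; python3 - <<'E'
from h import *
s=st(); s,im=shot('wrist','w7')
E
```

```text
time: 11.25
ee_pos: [0.4956, -0.0775, 0.0233]
eef_rot: [0.688, 0.726, 0.002, -0.002]
ft_force: [0.4, 0.1, -0.1]
width: 0.0005
time: 12.55
ee_pos: [0.4927, -0.03, 0.0233]
eef_rot: [0.688, 0.726, 0.002, -0.002]
ft_force: [1.5, -5.0, -0.3]
width: 0.0001
t 12.55 p [ 0.4927 -0.03    0.0233] xang 93.04 z [ 0.     0.005 -1.   ] F [ 1.5 -5.  -0.3] M [-1.06 -0.34  0.05] w 0.0001 q [-0.37  0.29  0.38  2.03 -0.15  0.84  0.15]
```

View pics/w7.png

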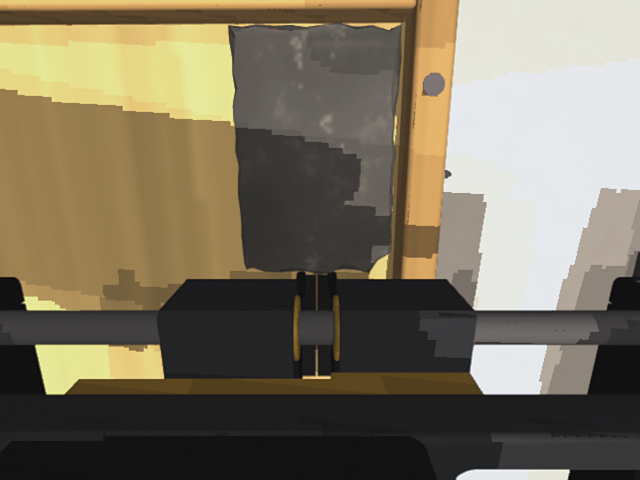

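The slate's edges are almost against both fences, with slivers at the top (row ~25) and a small one at the right (col ~395). I'll push a little farther.

```bash
python3 -m inch '{"translation":[[0,0.02,0],[0,0.03,0],[0,0.04,0],[0,0.05,0],[0,0.05,0]],"rot":[[0,0,0],[0,0,0],[0,0,0],[0,0,0],[0,0,0]],"jaw":[0,0,0,0,0]}'; python3 - <<'E'
from h import *
s=st(); s,im=shot('wrist','w8')
P=lambda uv,z:ray('wrist',uv,z,s)[:,:2]
h=cv2.cvtColor(im,cv2.COLOR_BGR2HSV)
for c in (240,260,300,350,380):print('col',c,[(int(x[1]),int(x[2])) for x in h[6:40:2,c]])
for rr in (50,100,150,200,240):print('row',rr,[(int(x[1]),int(x[2])) for x in h[rr,380:412:2]])
E
```

```text
time: 13.1
ee_pos: [0.4928, -0.0296, 0.0233]
eef_rot: [0.689, 0.724, 0.0, 0.0]
ft_force: [1.6, -18.4, -0.4]
width: -0.0002
t 13.1 p [ 0.4928 -0.0296  0.0233] xang 92.83 z [ 0.001  0.    -1.   ] F [  1.6 -18.4  -0.4] M [-4.42 -0.37  0.01] w -0.0002 q [-0.38  0.29  0.38  2.03 -0.15  0.84  0.14]
col 240 [(138, 220), (137, 192), (133, 134), (129, 87), (126, 91), (129, 91), (127, 90), (127, 90), (129, 81), (128, 129), (116, 238), (51, 80), (30, 101), (31, 100), (31, 98), (29, 97), (29, 96)]
col 260 [(138, 218), (139, 194), (131, 128), (130, 90), (126, 91), (126, 89), (126, 91), (126, 93), (127, 84), (123, 124), (49, 83), (31, 90), (31, 106), (25, 102), (26, 100), (33, 99), (31, 99)]
col 300 [(139, 216), (138, 185), (132, 116), (125, 88), (126, 91), (124, 82), (127, 92), (127, 94), (128, 80), (123, 172), (119, 233), (30, 69), (30, 94), (31, 117), (32, 112), (30, 111), (32, 113)]
col 350 [(138, 192), (138, 157), (130, 102), (129, 91), (126, 89), (127, 90), (126, 91), (126, 93), (126, 81), (129, 216), (103, 136), (21, 74), (33, 99), (32, 97), (30, 94), (27, 93), (28, 92)]
col 380 [(136, 189)
[... 396 characters left out ...]
32, 119), (29, 123), (30, 111), (33, 102), (25, 90), (109, 105), (122, 138), (120, 127), (129, 79), (124, 80), (124, 72), (122, 69), (129, 91)]
row 150 [(29, 104), (27, 103), (27, 104), (29, 104), (29, 104), (30, 103), (31, 90), (65, 90), (120, 117), (121, 93), (131, 78), (124, 74), (126, 69), (122, 67), (133, 119), (139, 172)]
row 200 [(32, 103), (30, 103), (28, 102), (27, 103), (28, 91), (31, 82), (101, 91), (119, 118), (123, 79), (128, 74), (122, 69), (126, 69), (124, 78), (135, 149), (138, 186), (138, 211)]
row 240 [(26, 59), (30, 60), (26, 60), (34, 60), (22, 58), (38, 67), (120, 119), (120, 81), (128, 72), (120, 70), (126, 69), (116, 75), (129, 105), (130, 116), (135, 125), (132, 124)]
```

Pressed flush left (18 N). A gap of about 1–2 mm is left at the far fence, so I'll push that way once more.

```bash
python3 -m inch '{"translation":[[0,-0.05,0],[0,-0.12,0],[0,-0.12,0.3],[0,-0.12,0.6],[-0.3,0.2,0.6],[-0.68,0.5,0.6],[-0.68,0.64,0.6],[-0.68,0.64,0.3],[-0.68,0.64,0.01],[-0.68,0.64,0],[-0.68,0.64,0]],"rot":[[0,0,0],[0,0,0],[0,0,0],[0,0,0],[0,0,0],[0,0,0],[0,0,0],[0,0,0],[0,0,0],[0,0,0],[0,0,0]],"jaw":[0,0,0,0,0,0,0,0,0,0,0]}' && python3 -m inch '{"translation":[[0.05,0,0],[0.1,0,0],[0.14,0,0],[0.17,0,0],[0.19,0,0],[0.21,0,0],[0.23,0,0],[0.25,0,0],[0.25,0,0]],"rot":[[0,0,0],[0,0,0],[0,0,0],[0,0,0],[0,0,0],[0,0,0],[0,0,0],[0,0,0],[0,0,0]],"jaw":[0,0,0,0,0,0,0,0,0]}'; python3 -c "
from h import *
st()"
```

```text
time: 14.25
ee_pos: [0.4244, 0.0347, 0.023]
eef_rot: [0.689, 0.725, -0.0, -0.0]
ft_force: [1.1, -0.4, -0.0]
width: 0.0003
time: 15.15
ee_pos: [0.4462, 0.0345, 0.022]
eef_rot: [0.689, 0.725, -0.003, -0.003]
ft_force: [-12.7, 1.0, 7.0]
width: 0.0004
t 15.15 p [0.4462 0.0345 0.022 ] xang 92.87 z [-0.008 -0.    -1.   ] F [-12.7   1.    7. ] M [-0.07  2.65  0.06] w 0.0004 q [-0.49  0.2   0.34  2.14 -0.09  0.82 -0.05]
```

```bash
python3 -m inch '{"translation":[[-0.05,0,0],[-0.15,0,0.05],[-0.15,0,0.5],[0,0,0.9],[0.2,-0.2,1],[0.4,-0.5,1],[0.5,-0.9,1],[0.5,-1,1],[0.5,-1,1]],"rot":[[0,0,0],[0,0,0],[0,0,0.1],[0,0,0.24],[0,0,0.38],[0,0,0.52],[0,0,0.66],[0,0,0.8],[0,0,0.94]],"jaw":[0,0,0,0,0,0,0,0,0]}' && python3 -m inch '{"translation":[[0,0,0.5],[0.1,0,1],[0.3,0,1],[0.3,0,1],[0.3,0,1],[0.3,0,1]],"rot":[[0,0,0.14],[0,0,0.28],[0,0,0.42],[0,0,0.55],[0,0,0.55],[0,0,0.55]],"jaw":[20,40,40,40,40,40]}'; python3 - <<'E'
from h import *
s=st(); s,im=shot('wrist','w9')
np.save('s9.npy',np.r_[s['ee_pos'],s['eef_rot']])
E
```

```text
time: 16.05
ee_pos: [0.4963, -0.0685, 0.122]
eef_rot: [0.27, 0.963, -0.004, -0.001]
ft_force: [-0.2, -0.4, -0.8]
width: 0.0001
time: 16.65
ee_pos: [0.5259, -0.0686, 0.2217]
eef_rot: [-0.012, 1.0, -0.004, 0.0]
ft_force: [0.2, -0.3, -0.1]
width: 0.0372
t 16.65 p [ 0.5259 -0.0686  0.2217] xang -178.63 z [ 0.001 -0.008 -1.   ] F [ 0.2 -0.3 -0.1] M [0.08 0.03 0.01] w 0.0372 q [-0.3   0.12  0.37  1.75 -0.04  1.28  1.67]
```

View pics/w9.png

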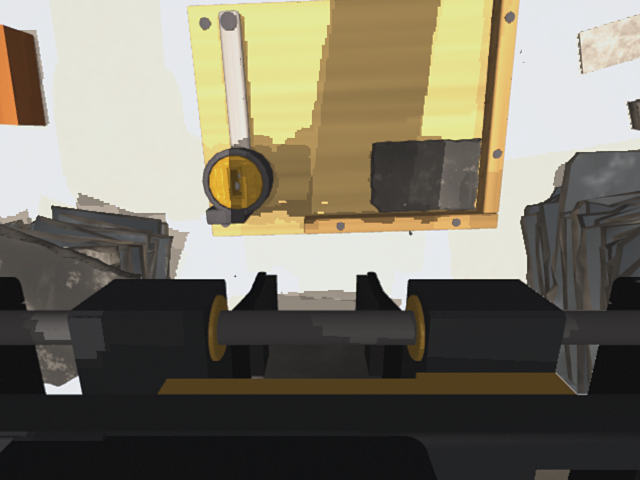

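The slate is flush in the corner: (371–480, 140–212), right against both fences. The plug is at (238,181). Now the plug's numbers, then on to the key.

```bash
cat > plug.py <<'E'
from h import *
for f,c0 in (('3',(238,206)),('9',(238,181))):
    v=np.load(f's{f}.npy');s=dict(ee_pos=v[:3],eef_rot=v[3:]);im=cv2.imread(f'pics/w{f}.png')
    h=cv2.cvtColor(im,cv2.COLOR_BGR2HSV)
    m=cv2.inRange(h,(15,140,90),(30,255,255)); y,x=np.mgrid[:480,:640]; near=np.hypot(x-c0[0],y-c0[1])
    m[near>29]=0
    cc=[c for c in cv2.findContours(m,0,1)[0] if cv2.contourArea(c)>30]
    hu=cv2.convexHull(np.vstack(cc)); e=cv2.fitEllipse(hu);print(f,'plug ell',e,ray('wrist',[e[0]],.058,s).round(4))
    d=((h[...,2]<85)&(near<14)).astype(np.uint8)
    c=max(cv2.findContours(d,0,1)[0],key=cv2.contourArea);rc=cv2.minAreaRect(c);print('slot',rc,ray('wrist',cv2.boxPoints(rc),.058,s).round(4).tolist(), ray('wrist',[rc[0]],.058,s).round(4))
    ring=((h[...,2]<75)&(near<42)&(near>20)).astype(np.uint8)
E
python3 plug.py; python3 - <<'E'
from h import *
im=cv2.imread('pics/w9.png');a=cv2.resize(im[135:235,190:290],None,fx=4,fy=4,interpolation=2)
b=cv2.resize(cv2.imread('pics/w3.png')[155:255,190:290],None,fx=4,fy=4,interpolation=2)
cv2.imwrite('pics/z9.png',np.hstack([a,b]))
E
python3 -m inch '{"translation":[[0,-0.5,0],[-0.2,-1,0],[-0.3,-1,0],[-0.3,-1,0]],"rot":[[0,0,0],[0,0,0],[0,0,0],[0,0,0]],"jaw":[40,40,40,40]}' && python3 -m inch '{"translation":[[0,-0.5,0],[-0.2,-1,0],[-0.3,-1,0],[-0.3,-1,0]],"rot":[[0,0,0],[0,0,0],[0,0,0],[0,0,0]],"jaw":[40,40,40,40]}' &&  python3 -m inch '{"translation":[[0,-0.5,0],[0,-0.8,0],[0,-0.8,0],[0,-0.8,0],[0,-0.8,0],[0,-0.8,0]],"rot":[[0,0,0],[0,0,0],[0,0,0],[0,0,0],[0,0,0],[0,0,0]],"jaw":[40,40,40,40,40,40]}'; python3 - <<'E'
from h import *
s=st(); s,im=shot('wrist','w10')
np.save('s10.npy',np.r_[s['ee_pos'],s['eef_rot']])
z=cv2.imread('pics/z9.png');k=cv2.resize(im[60:300,200:420],None,fx=1.7,fy=1.7)
o=np.zeros((400+k.shape[0],800,3),np.uint8)[:600];o[:400]=z;k=cv2.resize(im[:,:],(266,200));o[400:600,:266]=k;cv2.imwrite('pics/c10.png',o)
E
```

```text
3 plug ell ((236.6871795654297, 206.42076110839844), (44.156707763671875, 46.64955520629883), 133.96229553222656) [[ 0.4923 -0.1401  0.058 ]]
slot ((236.95120239257812, 206.5609588623047), (19.65681266784668, 5.963303565979004), 83.6598129272461) [[0.4831, -0.1437, 0.058], [0.4822, -0.1378, 0.058], [0.5019, -0.1359, 0.058], [0.5028, -0.1418, 0.058]] [[ 0.4924 -0.1398  0.058 ]]
9 plug ell ((235.32559204101562, 181.92950439453125), (51.64476013183594, 54.635108947753906), 141.38995361328125) [[ 0.4924 -0.1397  0.058 ]]
slot ((235.0942840576172, 182.03689575195312), (24.716257095336914, 7.9671454429626465), 84.80557250976562) [[0.4826, -0.1438, 0.058], [0.4818, -0.1371, 0.058], [0.5026, -0.1359, 0.058], [0.5034, -0.1427, 0.058]] [[ 0.4925 -0.1399  0.058 ]]
time: 17.1
ee_pos: [0.4943, -0.1703, 0.2217]
eef_rot: [-0.009, 1.0, -0.004, 0.0]
ft_force: [0.8, 0.3, 0.8]
width: 0.0401
time: 17.5
ee_pos: [0.4634, -0.271, 0.2216]
eef_rot: [-0.007, 1.0, -0.004, 0.0]
ft_force: [0.2, 0.7, 0.7]
width: 0.04
time: 18.1
ee_pos: [0.4644, -0.3491, 0.2215]
eef_rot: [-0.008, 1.0, -0.003, 0.0]
ft_force: [-0.8, 0.9, 0.1]
width: 0.04
t 18.1 p [ 0.4644 -0.3491  0.2215] xang -179.05 z [ 0.001 -0.007 -1.   ] F [-0.8  0.9  0.1] M [0.07 0.04 0.03] w 0.04 q [ 0.07  0.26  0.59  1.63 -0.14  1.29  2.27]
```

View pics/c10.png

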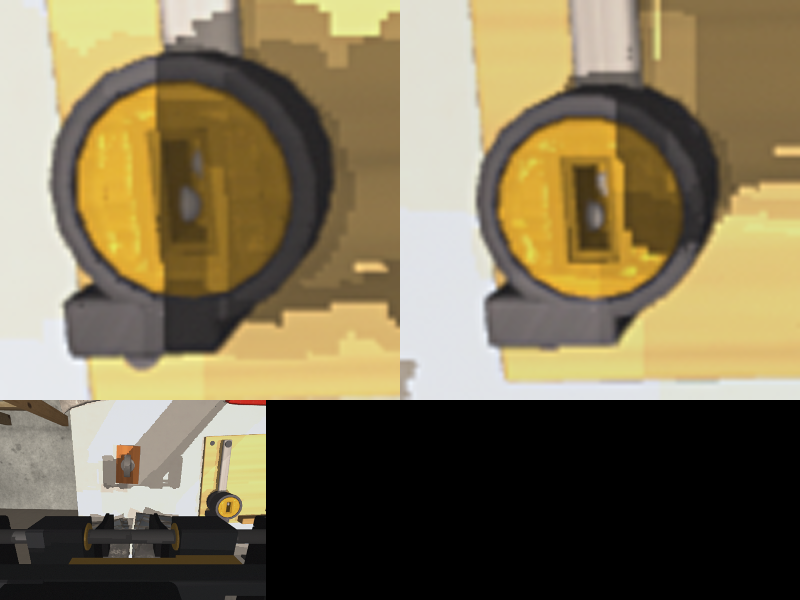

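Both images place the plug at (0.4924, −0.1399), with the slot along jig x. The key rest is below left in the wrist view, about (302,151) in full pixels, with the bow's edge along the block. Measuring the key:

```bash
python3 - <<'E'
from h import *
v=np.load('s10.npy');s=dict(ee_pos=v[:3],eef_rot=v[3:]);im=cv2.imread('pics/w10.png');h=cv2.cvtColor(im,cv2.COLOR_BGR2HSV)
m=cv2.inRange(h,(3,150,60),(14,255,255));m[:60]=0;m[240:]=0;m[:,:240]=0;m[:,360:]=0
c=max(cv2.findContours(m,0,1)[0],key=cv2.contourArea);hu=cv2.convexHull(c);rc=cv2.minAreaRect(hu);print('block',rc,cv2.boundingRect(c))
hm=np.zeros_like(m);cv2.fillConvexPoly(hm,hu,1)
k=((h[...,1]<90)&(hm>0)).astype(np.uint8);k=cv2.morphologyEx(k,cv2.MORPH_OPEN,np.ones((3,3)))
c=max(cv2.findContours(k,0,1)[0],key=cv2.contourArea);print('key',cv2.minAreaRect(c),cv2.boundingRect(c))
print(ray('wrist',[cv2.minAreaRect(c)[0]],.08,s))
cv2.imwrite('pics/z10.png',cv2.resize(im[90:220,240:370],(598,598),interpolation=2))
E
```

```text
block ((306.694580078125, 154.41403198242188), (55.65122604370117, 89.89813232421875), 2.726310968399048) (279, 109, 58, 92)
key ((307.0, 157.5), (53.0, 32.0), 90.0) (291, 131, 33, 54)
[[ 0.40772069 -0.35825639  0.08      ]]
```

View pics/z10.png

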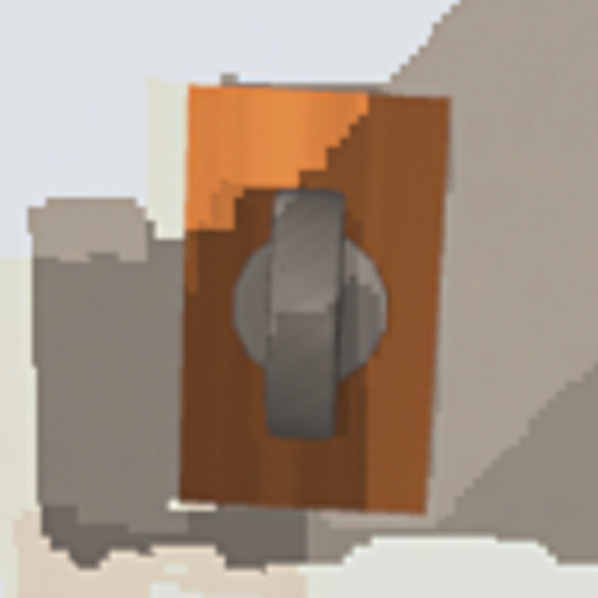

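```bash
python3 - <<'E'
from h import *
v=np.load('s10.npy');s=dict(ee_pos=v[:3],eef_rot=v[3:])
P=lambda uv,z:ray('wrist',np.array(uv,float)/4.6+[240,90],z,s)[:,:2].round(4)
print('shoulder',P([(310,308)],.040));b=P([(310,192),(300,438)],.062);print('bow',b,b.mean(0));
print('bow side edges',P([(275,195),(266,435),(344,195),(335,435)],.062).tolist())
t=P([(188,85),(452,97),(427,515),(180,500)],.034);print('rest',t.tolist(),t.mean(0))
for p in ((b[1]-b[0]),(t[3]-t[0]),(t[2]-t[1])): print(np.degrees(np.arctan2(p[1],p[0])))
E
```

```text
shoulder [[ 0.4096 -0.3591]]
bow [[ 0.3884 -0.3587]
 [ 0.4316 -0.3601]] [ 0.41   -0.3594]
bow side edges [[0.389, -0.3648], [0.4311, -0.3663], [0.3888, -0.3527], [0.4309, -0.3537]]
rest [[0.3692, -0.3827], [0.3706, -0.3329], [0.4504, -0.3354], [0.4482, -0.3851]] [ 0.4096   -0.359025]
-1.8561580474488157
-1.7400960796466387
-1.7943936706768167
```

```bash
python3 -m inch '{"translation":[[-0.3,-0.05,-0.3],[-0.5,-0.1,-0.6],[-0.55,-0.1,-0.9],[-0.55,-0.1,-1],[-0.55,-0.1,-1],[-0.55,-0.1,-1]],"rot":[[0,0,-0.046],[0,0,-0.046],[0,0,-0.046],[0,0,-0.046],[0,0,-0.046],[0,0,-0.046]],"jaw":[40,40,40,40,40,40]}'; python3 -c "
from h import *
st()"
```

```text
time: 18.75
ee_pos: [0.4106, -0.3594, 0.1229]
eef_rot: [0.016, 1.0, -0.004, 0.001]
ft_force: [0.1, -0.6, 1.4]
width: 0.0403
t 18.75 p [ 0.4106 -0.3594  0.1229] xang 178.22 z [ 0.002 -0.008 -1.   ] F [ 0.1 -0.6  1.4] M [-0.02  0.04 -0.03] w 0.0403 q [ 0.11  0.27  0.6   1.84 -0.17  1.08  2.31]
```

```bash
python3 -m inch '{"translation":[[0,0,-0.2],[0,0,-0.4],[0,0,-0.55],[0,0,-0.67],[0,0,-0.67],[0,0,-0.67],[0,0,-0.67],[0,0,-0.67],[0,0,-0.67],[0,0,-0.67],[0,0,-0.67],[0,0,-0.67]],"rot":[[0.008,0.002,0],[0.008,0.002,0],[0.008,0.002,0],[0.008,0.002,0],[0.008,0.002,0],[0.008,0.002,0],[0.008,0.002,0],[0.008,0.002,0],[0.008,0.002,0],[0.008,0.002,0],[0.008,0.002,0],[0.008,0.002,0]],"jaw":[40,40,40,40,40,5,5,5,5,5,5,5]}' 55; python3 -c "
from h import *
st()"
```

```text
time: 19.95
ee_pos: [0.4108, -0.3595, 0.0562]
eef_rot: [0.015, 1.0, 0.0, -0.0]
ft_force: [-1.0, 2.0, 5.3]
width: 0.0118
t 19.95 p [ 0.4108 -0.3595  0.0562] xang 178.22 z [-0.     0.001 -1.   ] F [-1.   2.   5.3] M [0.31 0.22 0.03] w 0.0118 q [ 0.15  0.37  0.57  1.89 -0.24  0.95  2.37]
```

```bash
python3 -m inch '{"translation":[[0,0,0.2],[0,0,0.4],[0,0,0.7],[0,0,0.9],[0,0,0.9],[0,0,0.9]],"rot":[[0,0,0],[0,0,0],[0,0,0],[0,0,0],[0,0,0],[0,0,0]],"jaw":[5,5,5,5,5,5]}' 55 && python3 -m inch '{"translation":[[0.2,0.3,0],[0.4,0.6,0],[0.6,0.8,0],[0.8,1,0],[0.82,1,0],[0.82,1,0]],"rot":[[0,0,0.04],[0,0,0.087],[0,0,0.087],[0,0,0.087],[0,0,0.087],[0,0,0.087]],"jaw":[5,5,5,5,5,5]}' && python3 -m inch '{"translation":[[0,0.3,0],[0,0.6,0],[0,0.9,0],[0,1,0],[0,1,0]],"rot":[[0,0,0],[0,0,0],[0,0,0],[0,0,0],[0,0,0]],"jaw":[5,5,5,5,5]}'; python3 -c "
from h import *
st()"
```

```text
time: 20.55
ee_pos: [0.4107, -0.3593, 0.1458]
eef_rot: [0.015, 1.0, 0.0, -0.0]
ft_force: [-0.4, -0.3, -1.7]
width: 0.0116
time: 21.15
ee_pos: [0.4923, -0.2587, 0.1442]
eef_rot: [-0.031, 1.0, 0.001, -0.001]
ft_force: [-0.1, -0.3, -1.0]
width: 0.0114
time: 21.65
ee_pos: [0.4917, -0.1582, 0.1437]
eef_rot: [-0.031, 1.0, 0.001, -0.002]
ft_force: [1.0, 0.3, -1.5]
width: 0.0114
t 21.65 p [ 0.4917 -0.1582  0.1437] xang -176.4 z [-0.003  0.002 -1.   ] F [ 1.   0.3 -1.5] M [-0.04 -0.01  0.03] w 0.0114 q [-0.2   0.17  0.46  1.88 -0.09  1.11  1.93]
```

```bash
python3 -m inch '{"translation":[[0.017,0.1,0],[0.017,0.182,0],[0.017,0.182,-0.15],[0.017,0.182,-0.3],[0.017,0.182,-0.33],[0.017,0.182,-0.33]],"rot":[[-0.002,-0.003,0],[-0.002,-0.003,0],[-0.002,-0.003,0],[-0.002,-0.003,0],[-0.002,-0.003,0],[-0.002,-0.003,0]],"jaw":[5,5,5,5,5,5]}'; python3 -c "
from h import *
st()
s,im=shot('side','s11')
cv2.imwrite('pics/s11z.png',cv2.resize(im[240:340,320:440],(720,600),interpolation=2))"
```

```text
time: 22.25
ee_pos: [0.493, -0.1402, 0.1104]
eef_rot: [-0.031, 1.0, -0.0, -0.001]
ft_force: [0.1, 0.3, -0.8]
width: 0.0118
t 22.25 p [ 0.493  -0.1402  0.1104] xang -176.44 z [-0.001 -0.001 -1.   ] F [ 0.1  0.3 -0.8] M [ 0.06  0.02 -0.01] w 0.0118 q [-0.21  0.2   0.45  1.92 -0.1   1.04  1.91]
```

View pics/s11z.png

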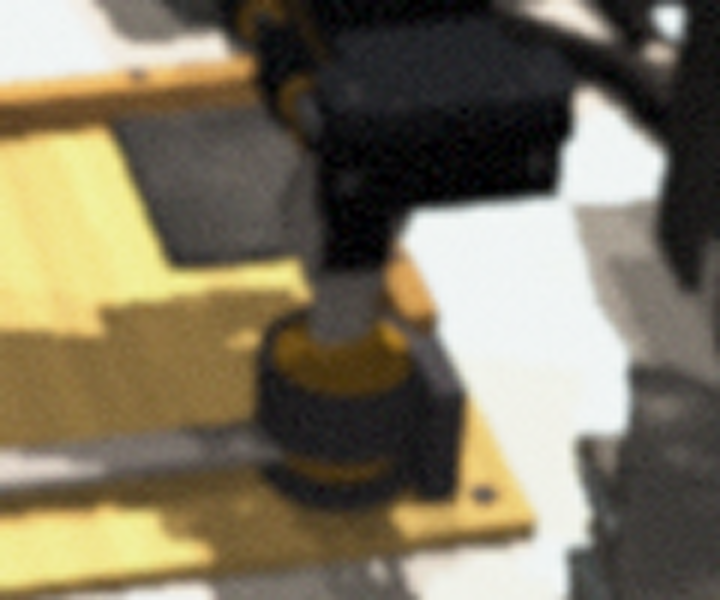

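The blade's tip at zoomed (342,340) stands over the plug's centre (343,362). Descending gently.

```bash
python3 -m inch '{"translation":[[0.003,0,-0.02],[0.003,0,-0.04],[0.003,0,-0.06],[0.003,0,-0.08],[0.003,0,-0.1],[0.003,0,-0.1]],"rot":[[0,0,0],[0,0,0],[0,0,0],[0,0,0],[0,0,0],[0,0,0]],"jaw":[5,5,5,5,5,5]}'; python3 -c "
from h import *
st()"
```

```text
time: 22.9
ee_pos: [0.4936, -0.1402, 0.1007]
eef_rot: [-0.031, 1.0, -0.0, -0.0]
ft_force: [0.5, -0.2, -1.7]
width: 0.0115
t 22.9 p [ 0.4936 -0.1402  0.1007] xang -176.44 z [-0.001 -0.001 -1.   ] F [ 0.5 -0.2 -1.7] M [ 0.03 -0.07  0.06] w 0.0115 q [-0.21  0.22  0.44  1.93 -0.11  1.02  1.91]
```

```bash
python3 -m inch '{"translation":[[0,0,-0.03],[0,0,-0.05],[0,0,-0.07],[0,0,-0.09],[0,0,-0.11],[0,0,-0.13],[0,0,-0.15],[0,0,-0.17],[0,0,-0.19],[0,0,-0.21],[0,0,-0.22],[0,0,-0.22],[0,0,-0.22]],"rot":[[0,0,0],[0,0,0.02],[0,0,-0.02],[0,0,0.03],[0,0,-0.03],[0,0,0.03],[0,0,-0.03],[0,0,0.03],[0,0,-0.03],[0,0,0.03],[0,0,-0.03],[0,0,0],[0,0,0]],"jaw":[5,5,5,5,5,5,5,5,5,5,5,5,5]}' 60; python3 -c "
from h import *
st()"
```

```text
time: 24.2
ee_pos: [0.4953, -0.1401, 0.0801]
eef_rot: [-0.032, 0.999, -0.0, 0.001]
ft_force: [0.1, 1.8, 10.9]
width: 0.012
t 24.2 p [ 0.4953 -0.1401  0.0801] xang -176.3 z [ 0.003 -0.001 -1.   ] F [ 0.1  1.8 10.9] M [0.46 0.04 0.11] w 0.012 q [-0.2   0.25  0.44  1.95 -0.13  0.97  1.93]
```

```bash
python3 -m inch '{"translation":[[-0.01,0,-0.02],[-0.01,0,-0.04],[-0.01,0,-0.05],[-0.01,0,-0.05],[-0.01,0,-0.05],[-0.01,0,-0.05],[-0.01,0,-0.05]],"rot":[[0,0,0.03],[0,0,-0.03],[0,0,0.03],[0,0,-0.03],[0,0,0.03],[0,0,0],[0,0,0]],"jaw":[5,5,5,5,5,5,5]}'; python3 -c "
from h import *
st()
s,im=shot('side','s12')
cv2.imwrite('pics/s12z.png',cv2.resize(im[240:340,320:440],(720,600),interpolation=2))"
```

```text
time: 24.9
ee_pos: [0.4956, -0.1402, 0.0798]
eef_rot: [-0.032, 0.999, 0.001, 0.003]
ft_force: [-20.5, 5.0, 56.1]
width: 0.0114
t 24.9 p [ 0.4956 -0.1402  0.0798] xang -176.31 z [ 0.006  0.002 -1.   ] F [-20.5   5.   56.1] M [1.45 4.95 0.03] w 0.0114 q [-0.2   0.25  0.44  1.95 -0.13  0.97  1.93]
```

View pics/s12z.png

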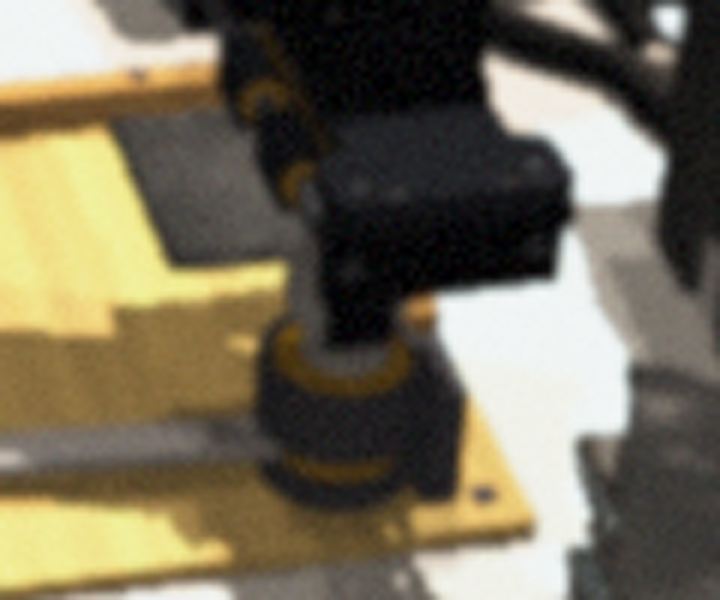

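The key is solidly home: the shoulder is on the plug, and z stays at 0.0798 under 56 N. Now the clockwise turn, keeping a light downward push.

```bash
python3 -m inch '{"translation":[[0,0,-0.015],[0,0,-0.015],[0,0,-0.015],[0,0,-0.015],[0,0,-0.015],[0,0,-0.015],[0,0,-0.015],[-0.005,-0.003,-0.015],[-0.005,-0.004,-0.015],[-0.005,-0.005,-0.015],[-0.005,-0.005,-0.015],[-0.005,-0.005,-0.015],[-0.005,-0.005,-0.015]],"rot":[[0,0,0],[0,0,0],[0,0,-0.1],[0,0,-0.2],[0,0,-0.3],[0,0,-0.4],[0,0,-0.5],[0,0,-0.6],[0,0,-0.7],[0,0,-0.8],[0,0,-0.9],[0,0,-1],[0,0,-1]],"jaw":[5,5,5,5,5,5,5,5,5,5,5,5,5]}' 60; python3 -c "
from h import *
st()"
```

```text
time: 26.25
ee_pos: [0.4951, -0.1405, 0.08]
eef_rot: [0.473, 0.881, -0.0, 0.002]
ft_force: [-12.0, 3.8, 27.5]
width: 0.0119
t 26.25 p [ 0.4951 -0.1405  0.08  ] xang 123.57 z [ 0.004 -0.003 -1.   ] F [-12.    3.8  27.5] M [0.77 2.82 0.08] w 0.0119 q [-0.34  0.26  0.6   1.95 -0.17  0.97  0.92]
```

```bash
python3 -m inch '{"translation":[[0,0,-0.01],[0,0,-0.01],[0,0,-0.01],[-0.003,-0.003,-0.01],[-0.003,-0.005,-0.01],[-0.003,-0.005,-0.01],[-0.003,-0.005,-0.01],[-0.003,-0.005,-0.01]],"rot":[[0,0,-0.1],[0,0,-0.2],[0,0,-0.3],[0,0,-0.4],[0,0,-0.47],[0,0,-0.53],[0,0,-0.53],[0,0,-0.53]],"jaw":[5,5,5,5,5,5,5,5]}'; python3 -c "
from h import *
s=st()
shot('top','t13');s,im=shot('wrist','w13'); t=cv2.imread('pics/t13.png')
sd=eyes.camera('side')
o=np.zeros((300,800,3),np.uint8);o[:,:400]=cv2.resize(im,(400,300));o[:,400:]=cv2.resize(sd[230:350,270:430],(400,300));cv2.imwrite('pics/c13.png',o)"
```

```text
time: 27.05
ee_pos: [0.4952, -0.1405, 0.0801]
eef_rot: [0.696, 0.719, -0.0, 0.002]
ft_force: [-6.4, 3.2, 16.0]
width: 0.0116
t 27.05 p [ 0.4952 -0.1405  0.0801] xang 91.86 z [ 0.002 -0.003 -1.   ] F [-6.4  3.2 16. ] M [0.79 1.47 0.18] w 0.0116 q [-0.42  0.28  0.69  1.96 -0.21  0.98  0.4 ]
```

```bash
python3 -m inch '{"translation":[[0,0,-0.01],[0,0,-0.01],[0,0,-0.01],[0,0,-0.01],[0,0,-0.01]],"rot":[[0,0,-0.02],[0,0,-0.04],[0,0,-0.05],[0,0,-0.05],[0,0,-0.05]],"jaw":[5,5,5,5,5]}'; python3 - <<'E'
from h import *
s=st(); s,im=shot('wrist','w14'); h=cv2.cvtColor(im,cv2.COLOR_BGR2HSV)
g=((h[...,1]<45)&(h[...,2]>110)).astype(np.uint8); g[270:]=0
# project expected finger: axis -> direction at joint q, underside z=.020, top .028
ax=np.array([.494,-.140]);yaw=np.radians(3.4)
c=eyes.calibration('wrist');T=c['hand_eye'];Rt=Ro.from_quat(s['eef_rot']).as_matrix()
def pix(p):
    q=T[:3,:3].T@(Rt.T@(np.array(p)-s['ee_pos'])-T[:3,3]);return [round(float(c['fx']*q[0]/q[2]+c['cx'])),round(float(c['fy']*q[1]/q[2]+c['cy']))]
for q in (1.3,1.4,1.48): 
    a=yaw+np.pi-q; print(q,[pix([*(ax+d*np.array([np.cos(a),np.sin(a)])),.028]) for d in (.09,.115,.14)])
for row in range(0,270,20): print(row,[(u,int(h[row,u,1]),int(h[row,u,2])) for u in range(200,440,12)])
E
```

```text
time: 27.7
ee_pos: [0.4951, -0.1404, 0.0801]
eef_rot: [0.713, 0.701, -0.0, 0.001]
ft_force: [-7.8, 2.4, 17.6]
width: 0.0116
t 27.7 p [ 0.4951 -0.1404  0.0801] xang 88.98 z [ 0.002 -0.002 -1.   ] F [-7.8  2.4 17.6] M [0.29 1.88 0.58] w 0.0116 q [-0.42  0.28  0.69  1.96 -0.21  0.98  0.35]
1.3 [[257, 109], [238, 60], [218, 7]]
1.4 [[274, 104], [260, 52], [245, -3]]
1.48 [[287, 101], [278, 48], [268, -8]]
0 [(200, 103, 226), (212, 89, 228), (224, 96, 226), (236, 95, 226), (248, 24, 86), (260, 34, 215), (272, 13, 117), (284, 31, 209), (296, 31, 107), (308, 30, 103), (320, 31, 106), (332, 32, 104), (344, 28, 100), (356, 30, 103), (368, 31, 90), (380, 140, 197), (392, 135, 225), (404, 137, 224), (416, 8, 232), (428, 8, 232)]
20 [(200, 102, 226), (212, 93, 226), (224, 91, 226), (236, 94, 226), (248, 30, 86), (260, 32, 167), (272, 17, 120), (284, 13, 119), (296, 32, 104), (308, 34, 119), (320, 30, 103), (332, 30, 103), (344, 29, 107), (356, 28, 108), (368, 125, 171), (380, 138, 188), (392, 136, 225), (404, 136, 225), (416, 8, 232), (428, 8, 232)]
40 [(200, 102, 226), (212, 95, 226), (224, 92,
[... 3269 characters left out ...]
, 141), (416, 34, 150), (428, 34, 151)]
240 [(200, 123, 145), (212, 122, 148), (224, 121, 141), (236, 122, 148), (248, 123, 147), (260, 123, 149), (272, 120, 128), (284, 8, 62), (296, 13, 57), (308, 180, 98), (320, 182, 112), (332, 35, 58), (344, 12, 62), (356, 6, 41), (368, 121, 224), (380, 117, 227), (392, 122, 140), (404, 121, 141), (416, 34, 151), (428, 36, 150)]
260 [(200, 122, 148), (212, 123, 147), (224, 121, 146), (236, 121, 145), (248, 122, 142), (260, 123, 149), (272, 13, 59), (284, 186, 125), (296, 183, 120), (308, 18, 69), (320, 25, 70), (332, 188, 126), (344, 184, 126), (356, 63, 53), (368, 11, 46), (380, 98, 96), (392, 122, 140), (404, 123, 141), (416, 34, 151), (428, 20, 181)]
```

The hand is turned 94.6°, the torque has jumped to 0.58 N·m (so it is at the stop), and the finger's pixels match a joint value of about 1.48. One last numeric check of the slate, then I hand in.

```bash
python3 - <<'E'
from h import *
s=st(); im=cv2.imread('pics/w14.png'); h=cv2.cvtColor(im,cv2.COLOR_BGR2HSV)
C=np.array([.5215,.0905]);a=np.radians(3.4);u=np.array([np.cos(a),np.sin(a)]);v=np.array([-u[1],u[0]])
m=((h[...,1]<60)&(h[...,2]<135)).astype(np.uint8);m[70:]=0
for c in range(300,364,12):
    r_=np.where(m[:,c])[0].max(); d=ray('wrist',[(c,r_)],.018,s)[0,:2]-C; print('right edge y',round(d@v,4),end=' ')
for row in (0,10,20,30):
    x=np.where(m[row,:400])[0].max();x0=np.where(m[row,200:400])[0].min()+200
    print('\nx far,near',[round(float((ray('wrist',[(k,row)],.018,s)[0,:2]-C)@u),4) for k in (x,x0)],end='')
print(); print(r.close_job())
E
```

```text
t 27.75 p [ 0.4951 -0.1404  0.0801] xang 88.98 z [ 0.002 -0.002 -1.   ] F [-7.5  1.3 17. ] M [0.35 1.98 0.58] w 0.0115 q [-0.42  0.28  0.69  1.96 -0.21  0.98  0.35]
right edge y -0.1084 right edge y -0.1084 right edge y -0.108 right edge y -0.108 right edge y -0.1085 right edge y -0.1043 
x far,near [-0.0035, -0.0687]
x far,near [-0.0037, -0.0687]
x far,near [-0.0069, -0.0688]
x far,near [-0.0112, -0.0684]
the job is handed in; nothing more can be done
None
```

The job is handed in at about 28 s, well inside the 72 s limit, and no verdict was reported. The slate is pushed into the fence corner. The key is pressed home with a wiggle, turned clockwise to the stop and still gripped.

- **Slate:** I pushed it against the far fence, then the left fence, then the far fence again, with contact forces of 5, 18 and 13 N. The picture after the pushes showed it square against both fences.
- **Key home:** it stayed at z = 0.080, the height expected for home, under 56 N of downward force, and the picture showed its shoulder on the plug.
- **Turn:** the hand turned 94.6° and the wrist torque jumped from 0.18 to 0.58 N·m at the stop. The keeper finger's position in the wrist image matches about 1.48 rad.
- **Hold:** the grip command is 60 N and the fingers sit 11.6 mm apart on the 12 mm bow.

One check did not agree fully. The last rough image measurement put the slate's right edge at y ≈ -108 mm from the corner, where flush would be -104. Its near edge was at x ≈ -69 mm, where flush would be -70. I put the 4 mm down to the corner estimate from an earlier image and the roughly 2 mm calibration, since nothing touched the slate after the flush picture. I could not confirm it by eye because the picture limit was used up. The far-edge readings in that check (-3.5 to -11 mm) were unreliable: they shrank row by row towards the slate's rough right end.

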